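Open the hasped die chest

TASK

Open the blue die chest on the steel table: turn the red thumb-turn, whichever way it will go, into line with the hasp's slot, flip the hasp up off it and fold it fully back onto the lid, and only then raise the lid by its black handle to its stop, so that it stays wide open by itself. Leave everything else on the table where it is.

Things in the scene. Friction and masses are not known exactly. Their poses are not given: they have to be found in the camera images.
- chest: Blue steel chest, fixed. Origin on the table; x from its front (towards the robot) to its back, y to its left, z up. In mm: x -115 to 100, y -130 to 130, 120 high. Its front, x -115 to -60, is a solid flat sill (top z 120); behind it a compartment under a dark navy lid 12 thick (x -60 to 100, top z 132)
- turn_grip (a point): Grip centre of the red thumb-turn on a post on the sill; chest x -95, y 0, z 173.5 mm. An upright plate 9 mm thick (this frame's x), 28 mm long (its y; 36 at the wings, its lowest 9 mm), z 148.5 to 184.5 mm, standing up through the hasp's slot. It starts within 0.2 rad of square across the slot, has 0.06 N m of friction and stays where it is left
- hasp_tab (a point): Middle of the hasp's tab. The hasp is a bright flat metal strap 125 mm long, 34 wide, 5 thick, hinged on the lid, lying level over the sill, mid-thickness at z 144.5 mm. The tab, its last 35 mm, reaches 40 mm past the sill's front, nothing beneath. 107.5 mm from the hinge; x points from tab to hinge, y along the hinge, z out of the upper face
- hasp_hinge (a point): Middle of the hasp's hinge axis, which runs along the chest's y, on the lid at x -30, y 0, z 144.5 mm in the chest's frame when the lid is shut
- hasp (a joint): Angle of the hasp against the lid, rad: 0 over the thumb-turn, 1.57 upright, 3.1 (stop) folded flat back on the lid, its underside 10 mm above it. Friction of 0.12 N m keeps it at any angle it is left at
- lid_handle (a point): Middle of the lid's black bar handle: round, 12 mm thick, 70 mm long along y, centre 35 mm above the lid; chest x -42, y +80, z 167 mm when shut (left of the hasp, near the lid's front edge). Two 8 mm posts, 62 mm apart, carry it
- lid_hinge (a point): Middle of the lid's hinge axis, which runs along the chest's y at its back edge: x +100, y 0, z 120 mm in the chest's frame. The lid's front edge swings up and away from the robot about it
- lid (a joint): Opening angle of the lid, rad: 0 shut, 1.3 its stop. A stiff hinge (0.85 N m) holds it where it is left; raising it by the handle takes about 10 to 12 N
- tape: Roll of brown packing tape, loose, lying flat to the right of the chest: 104 mm across, 48 mm high. Leave alone. Origin: centre of its underside
- glue: White glue bottle with an orange cap, loose, standing to the right of the chest: 62 mm across, 150 mm high. Leave alone. Origin: centre of its underside
- cards: Stack of printed postcards, loose, left of the chest: 148 x 105 x 30 mm. Leave alone. Origin: centre of its underside
- ink: Red ink jar with a steel cap, loose, standing to the left of the chest: 84 mm across, 85 mm high. Leave alone. Origin: centre of its underside
- squeegee: Wooden squeegee with a black rubber edge, loose, lying farther left: 52 x 160 x 22 mm. Leave alone. Origin: its underside
- brush: Brush, loose, lying at the front right. Leave alone. Origin: its underside
- block: Brown wooden block, loose, to the far right of the chest: 120 x 60 x 40 mm. Leave alone. Origin: centre of its underside
- slot (a point): Middle of the hasp's slot, 65 mm from its hinge, 50 x 15 mm, along the hasp. Unless the red plate is within 0.15 rad of in line with it, the plate's wings catch the strap. One way, clockwise or not, the plate turns from across to a hard stop exactly in line (1.57 rad); the other way it stops dead at 0.5 rad. The way differs each time and only feel tells it (rarely both are free)

How it is judged:
On the way, in this order (a step that is already met when the one before it is completed fails the run):
1. the hasp is folded back onto the lid while the lid is still down (value of joint hasp above 2.75 rad and value of joint lid below 0.08 rad), for 0.2 s.
2. the lid is raised wide open (value of joint lid above 1.1 rad), for 0.2 s.
At the end, for the whole second after the job is handed in: The lid stands still and open at 1.1 rad or more (its stop is at 1.3 rad) and the hasp is folded back on the lid at 2.6 rad or more (value of joint lid above 1.1 rad and velocity of joint lid between -0.05 and 0.05 rad/s and value of joint hasp above 2.6 rad); the robot touches nothing.
It fails at once if the lid is raised (over 0.12 rad) before the hasp is folded back (value of joint lid above 0.12 rad and value of joint hasp below 2.3 rad).
It fails at once if a bystander is moved by more than 30 mm (distance of any of tape, glue, cards, ink, squeegee, brush, block from where it was at the start of the episode above 0.03 m).
It also fails if it takes over 72 s, if anything falls off the work surface, if the arm or the gripper's body presses on something with over 40 N, if the wrist force passes 120 N, or if a joint passes its speed limit or range.

ROBOT

A 6-joint arm with a two-finger parallel gripper is mounted at the origin on the work surface. World frame = base frame: x ahead of the robot, y to its left, z up, the work surface at z = 0. Lengths are in m, angles in rad, forces in N, time in s.
With the tool pointing down it reaches from about 0.25 to 0.725 m from the base axis. Payload 4 kg.
Tool frame: the origin (TCP) lies midway between the tips of the shut fingers; the grasp point (between the pads) lies 19 mm behind it; z points along the fingers, y is the line along which they close (so a half turn about z gives the same grasp; the last joint's range is limited). The gripper opens to 85 mm and grips with 20 to 120 N. Pads are 22 mm wide; open, the fingers measure 114 mm over their backs; the gripper's body (76 mm by 85 mm) begins 54 mm behind the grasp point. The pads swing forward as they close: fully open they stand 13 mm farther back than shut.
Start: joints at [-1.281, 0.241, 0.005, 1.335, 0, 1.571], TCP at [0.143, -0.479, 0.231] pointing down, gripper open.
Joint ranges: [-2.72, 2.72], [-1.05, 1.87], [-1.09, 1.28], [-1.99, 2.15], [-1.42, 1.44], [-3.14, 3.14]. Speed limits (rad/s): [2.79, 2.79, 3.14, 3.14, 3.14, 3.14].

INTERFACE

Orientations are given as a unit quaternion [x, y, z, w].
In Python, from workcell import bot gives the robot as it stands. The module is installed in compiled form; this text tells all that it offers.
- The arm moves only by the tool jog_arm, never from a script. Its argument "deltas" is a list of rows, each an object with "fingers": the opening, from 0 (shut) to 1 (fully open); "delta_pos": the shift along the tool's x, y, z normalised to -1 to 1, where 1 is 300 mm, a list of three; "yaw": the turn about the tool's z normalised to -1 to 1, where 1 is pi/4 rad. A call has 1 to 12 rows; each row is the pose to reach, as a shift and turn from the pose commanded when the call began, along the tool's axes at that moment; what a row does not reach only later rows make up. A row lasts 1/10 s, in which the tool goes at most 50 mm and 8.59 degrees, less where a joint would pass 70% of its speed; a pose out of reach is approached as far as the arm can. A call with a number of a shift or a turn outside -1 to 1 is refused whole. A call with a gripper value outside its range is refused whole. The fingers move at their own pace and stop on an object; the grip force is fixed at half the most. Time passes only in rows, so rows that repeat a pose let the fingers close. It gives the time, the measured TCP pose, the force, the opening and the grip force at its end, in the units of the state.
- bot.get_obs(): the state, without advancing time (a new reading comes with each control period).
- bot.camera(name): name is "scene" or "top" or "wrist"; returns a dict with "image" (400x640x3 uint8, red, green, blue), "range_z" (400x640 float32, m along the optical axis (not along the pixel's ray), 0 where there is no reading), "fx", "fy", "cx", "cy" (pixels), "rvec" (rotation vector, rad) and "tvec" (3), from world to camera coordinates, as OpenCV has them. Camera axes: x right, y down, z forward; pixel columns grow to the right and rows downward; lengths in m; the calibration is good to about 2 mm. A picture is of the moment at which its call begins.
- bot.job_done(): hands the job in; it is judged then, once.
The state is a dict: "clock": time; "joint_pos": joint angles; "joint_vel": joint speeds; "tau": joint torques, N m; "eef_pos": TCP position; "tool_rot": TCP orientation; "ft_force": force on the tool from outside, world axes, zero at the start; "ft_torque": the same for the moment, N m; "grip_width": finger opening in m; "grasp_force": force on a finger pad.
Only numpy, scipy, OpenCV 4.12 (cv2) and the standard library are available. Lean on these libraries where they do the work, as an engineer would, in place of code of your own. Each camera call takes 0.05 s, during which the arm holds its last target. There are 200 camera calls.

## Working session

There is one attempt and no reset: what is moved stays moved. The work goes in short steps, Python scripts to look and compute and a tool call to move; the robot and the scene stay as the last step left them, time stands still between calls to the robot, and variables do not carry over. Pictures are saved under pics/ and viewed, at most 10 in all, crops included, and the job is handed in when it is done.

Besides the shell and the picture viewer there is one more tool, called after "Emit:" as a command line: name --argument value ..., lists and objects as JSON in quotes. jog_arm: Moves the arm, as the interface text tells. Scaled input: -1 to 1 covers 300 mm each way for a shift and pi/4 rad each way for a turn. Its arguments: {"type":"object","properties":{"deltas":{"type":"array","items":{"type":"object","properties":{"fingers":{"type":"number"},"delta_pos":{"type":"array","items":{"type":"number"}},"yaw":{"type":"number"}}}}},"required":["deltas"]}

```bash
mkdir -p pics
cat > h.py <<'E'
import numpy as np, cv2
from scipy.spatial.transform import Rotation as R
from workcell import bot
def cam(n):
    c=bot.camera(n); c['R']=R.from_rotvec(np.ravel(c['rvec'])).as_matrix(); c['t']=np.ravel(c['tvec']); return c
def pts(c):
    z=c['range_z']; v,u=np.mgrid[:400,:640]
    p=np.stack([(u-c['cx'])/c['fx']*z,(v-c['cy'])/c['fy']*z,z],-1)
    return (p-c['t'])@c['R']
def save(c,n): cv2.imwrite('pics/'+n,c['image'][:,:,::-1])
def obs():
    o=bot.get_obs(); print({k:np.round(v,3).tolist() for k,v in o.items() if k in('clock','joint_pos','eef_pos','tool_rot','ft_force','ft_torque','grip_width','grasp_force')}); return o
E
python3 - <<'E'
from h import *
obs()
for n in('top','scene'):
    c=cam(n); save(c,n+'0.png'); P=pts(c); ok=c['range_z']>0
    np.savez('/tmp/'+n,P=P,ok=ok,im=c['image'])
    hsv=cv2.cvtColor(c['image'],cv2.COLOR_RGB2HSV)
    print(n,-c['R'].T@c['t'])
E
```

```text
{'clock': 0.0, 'joint_pos': [-1.281, 0.241, 0.004, 1.335, -0.0, 1.571], 'eef_pos': [0.143, -0.479, 0.23], 'tool_rot': [0.99, 0.144, -0.0, -0.001], 'ft_force': [0.152, -0.79, 0.921], 'ft_torque': [0.023, -0.042, -0.013], 'grasp_force': 0.0, 'grip_width': 0.085}
top [0.45770285 0.03031287 1.30645516]
scene [ 1.39119906 -0.36671653  0.99302966]
```

```bash
python3 -c "
import cv2,numpy as np
cv2.imwrite('pics/both0.png',cv2.resize(np.vstack([cv2.imread('pics/top0.png'),cv2.imread('pics/scene0.png')]),(480,600)))"
```

```text
(no output)
```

View pics/top0.png

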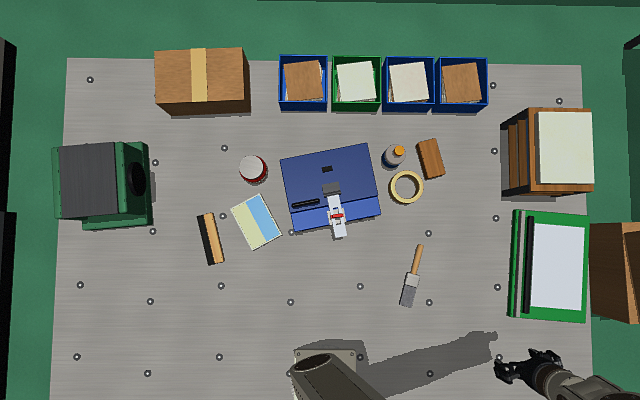

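View pics/scene0.png

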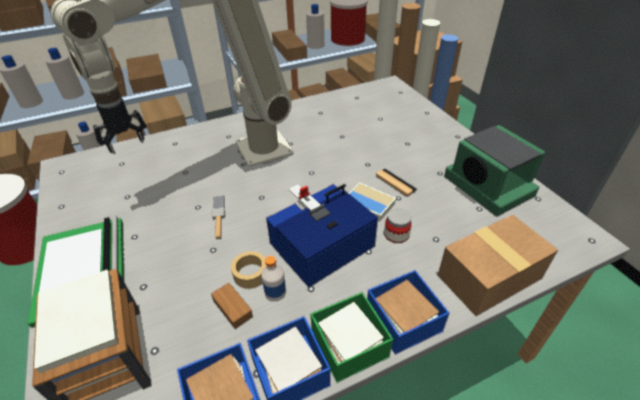

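The top view shows the chest at about (280–381, 143–231), with the thumb-turn at (337,216), the handle at (305,203) and the hasp running to (340,237). The chest's front faces the robot.

Run:
```python
from h import *
d=np.load('/tmp/top.npz');P,im=d['P'],d['im']
hsv=cv2.cvtColor(im,cv2.COLOR_RGB2HSV);H,S,V=[hsv[...,i].astype(int) for i in range(3)]
roi=np.zeros(H.shape,bool);roi[135:245,270:390]=1
m=roi&(P[...,2]>.108)&(P[...,2]<.15)&(H>100)&(H<130)&(S>90)
xy=P[m][:,:2].astype(np.float32)
c,s,a=cv2.minAreaRect(xy);print('rect',c,s,a,np.round(cv2.boxPoints((c,s,a)),3).tolist(),np.median(P[m][:,2]))
red=roi&((H<8)|(H>172))&(S>120)&(V>90)
p=P[red];print('red',len(p),np.round(p,3).tolist())
br=roi&(S<50)&(V>150)&(P[...,2]>.12)
p=P[br];print('hasp',len(p),p.mean(0),cv2.minAreaRect(p[:,:2].astype(np.float32)),p[:,2].min(),p[:,2].max())
bl=roi&(P[...,2]>.155)&(V<70)
p=P[bl];print('handle',len(p),p.mean(0),cv2.minAreaRect(p[:,:2].astype(np.float32)))
```

```text
rect (0.5912504196166992, -0.010426759719848633) (0.21451540291309357, 0.26154375076293945) 11.734274864196777 [[0.46000000834465027, 0.09600000083446503], [0.5130000114440918, -0.1599999964237213], [0.7229999899864197, -0.11699999868869781], [0.6700000166893005, 0.13899999856948853]] 0.1316987543365403
red 33 [[0.509, -0.022, 0.183], [0.509, -0.025, 0.181], [0.509, -0.027, 0.184], [0.509, -0.03, 0.185], [0.509, -0.033, 0.186], [0.509, -0.036, 0.187], [0.509, -0.039, 0.184], [0.509, -0.041, 0.188], [0.507, -0.012, 0.159], [0.506, -0.016, 0.186], [0.506, -0.019, 0.182], [0.506, -0.022, 0.181], [0.506, -0.025, 0.188], [0.506, -0.028, 0.182], [0.506, -0.03, 0.186], [0.506, -0.033, 0.183], [0.506, -0.036, 0.187], [0.506, -0.038, 0.188], [0.506, -0.041, 0.187], [0.504, -0.012, 0.158], [0.503, -0.016, 0.185], [0.503, -0.019, 0.185], [0.503, -0.022, 0.184], [0.503, -0.024, 0.19], [0.503, -0.027, 0.185], [0.503, -0.03, 0.188], [0.503, -0.033, 0.185], [0.503, -0.036, 0.184], [0.503, -0.038, 0.186], [0.503, -0.041, 0.183], [0.504, -0.046, 0.159], [0.501, -0.012, 0.156], [0.5, -0.016, 0.187]]
hasp 474 [ 0.50335692 -0.02607655  0.18011498] ((0.5055394768714905, -0.024493589997291565), (0.08485706150531769, 0.11818483471870422), 76.79386901855469) 0.12006158133250497 1.306455160278
handle 109 [0.53833824 0.05725455 0.18250665] ((0.5176839232444763, 0.034639567136764526), (0.1139877513051033, 0.07522571086883545), 42.841331481933594)
```

```bash
cat >> h.py <<'E'
YAW=.204; O=np.array([.5986,-.0089,0])
def ch(x,y,z):
    c,s=np.cos(YAW),np.sin(YAW); return O+np.array([c*x-s*y,s*x+c*y,z*1.])/np.array([1e3]*3)
def tochest(p):
    c,s=np.cos(YAW),np.sin(YAW); d=(np.asarray(p)-O)*1e3; return np.stack([c*d[...,0]+s*d[...,1],-s*d[...,0]+c*d[...,1],d[...,2]],-1)
def go(p,ang=None):
    "delta for TCP at world p, tool-x world angle ang"
    o=bot.get_obs(); Rm=R.from_quat(o['tool_rot']).as_matrix(); d=Rm.T@(np.asarray(p)-o['eef_pos'])/.3
    a0=np.arctan2(Rm[1,0],Rm[0,0]); y=0 if ang is None else -((ang-a0+np.pi)%(2*np.pi)-np.pi)/(np.pi/4)
    print('delta',np.round(d,3),'yaw',round(y,3),'toolx',round(a0,3))
E
python3 - <<'E'
from h import *
go(ch(-95,0,260),YAW+np.pi/2)
E
```

```text
delta [ 1.588 -1.093 -0.096] yaw -1.891 toolx 0.29
```

Emit:
jog_arm --deltas '[{"delta_pos": [0.2, -0.14, -0.1], "yaw": -0.2, "fingers": 1}, {"delta_pos": [0.33, -0.23, -0.1], "yaw": -0.4, "fingers": 1}, {"delta_pos": [0.46, -0.32, -0.1], "yaw": -0.6, "fingers": 1}, {"delta_pos": [0.6, -0.41, -0.1], "yaw": -0.8, "fingers": 1}, {"delta_pos": [0.7, -0.48, -0.1], "yaw": -0.95, "fingers": 1}, {"delta_pos": [0.8, -0.55, -0.1], "yaw": -0.95, "fingers": 1}, {"delta_pos": [0.8, -0.55, -0.1], "yaw": -0.95, "fingers": 1}, {"delta_pos": [0.8, -0.55, -0.1], "yaw": -0.95, "fingers": 1}]'

```text
clock: 0.9
eef_pos: [0.3261, -0.2515, 0.2611]
tool_rot: [0.868, 0.497, -0.0, -0.0]
ft_force: [-0.3, -0.1, 0.3]
grip_width: 0.0851
grasp_force: 0.0
```

Run:
```python
from h import *
obs();go(ch(-95,0,260),YAW+np.pi/2)
```

```text
{'clock': 0.9, 'joint_pos': [-0.657, 0.054, -0.14, 1.378, -0.0, 1.446], 'eef_pos': [0.326, -0.251, 0.261], 'tool_rot': [0.868, 0.497, -0.0, -0.0], 'ft_force': [-0.274, -0.149, 0.281], 'ft_torque': [0.017, -0.046, 0.002], 'grasp_force': 0.0, 'grip_width': 0.085}
delta [0.945 0.138 0.003] yaw -0.936 toolx 1.039
```

Emit:
jog_arm --deltas '[{"delta_pos": [0.16, 0.02, 0], "yaw": -0.19, "fingers": 1}, {"delta_pos": [0.32, 0.05, 0], "yaw": -0.38, "fingers": 1}, {"delta_pos": [0.48, 0.07, 0], "yaw": -0.57, "fingers": 1}, {"delta_pos": [0.64, 0.09, 0], "yaw": -0.76, "fingers": 1}, {"delta_pos": [0.8, 0.12, 0], "yaw": -0.936, "fingers": 1}, {"delta_pos": [0.945, 0.138, 0], "yaw": -0.936, "fingers": 1}, {"delta_pos": [0.945, 0.138, 0], "yaw": -0.936, "fingers": 1}, {"delta_pos": [0.945, 0.138, 0], "yaw": -0.936, "fingers": 1}]'

```text
clock: 1.7
eef_pos: [0.5057, -0.0307, 0.2604]
tool_rot: [0.633, 0.774, -0.001, -0.001]
ft_force: [-0.3, -0.2, 0.2]
grip_width: 0.0853
grasp_force: 0.0
```

Run:
```python
from h import *
obs();go(ch(-95,0,156),YAW+np.pi/2)
c=cam('wrist');save(c,'w0.png');P=pts(c);im=c['image']
hsv=cv2.cvtColor(im,cv2.COLOR_RGB2HSV);H,S,V=[hsv[...,i].astype(int) for i in range(3)]
C=tochest(P)
red=((H<8)|(H>172))&(S>120)&(V>60)&(np.abs(C[...,0]+95)<40)&(np.abs(C[...,1])<40)
p=C[red];print(len(p),p.min(0),p.max(0))
t=p[p[:,2]>179];print(len(t),cv2.minAreaRect(t[:,:2].astype(np.float32)),t[:,2].mean())
h=(S<50)&(V>130)&(C[...,2]>140)&(C[...,2]<152)&(np.abs(C[...,0]+95)<70)&(np.abs(C[...,1])<30)
q=C[h];print('hasp',len(q),cv2.minAreaRect(q[:,:2].astype(np.float32)),q[:,2].mean())
```

```text
{'clock': 1.7, 'joint_pos': [-0.06, 0.245, 0.087, 1.414, -0.001, 1.311], 'eef_pos': [0.506, -0.031, 0.26], 'tool_rot': [0.633, 0.774, -0.001, -0.001], 'ft_force': [-0.312, -0.232, 0.232], 'ft_torque': [0.022, -0.014, 0.021], 'grasp_force': 0.0, 'grip_width': 0.085}
delta [0.008 0.002 0.348] yaw -0.006 toolx 1.77
550 [-98.23036446 -12.04641218 153.45490234] [-88.88677817  19.12254684 186.37658755]
403 ((-93.83521270751953, 1.4411811828613281), (27.09250259399414, 8.306540489196777), 86.9110107421875) 184.49957045913374
hasp 4407 ((-93.40950012207031, 0.7199287414550781), (36.055450439453125, 121.32245635986328), 89.29962921142578) 147.38845817851308
```

View pics/w0.png

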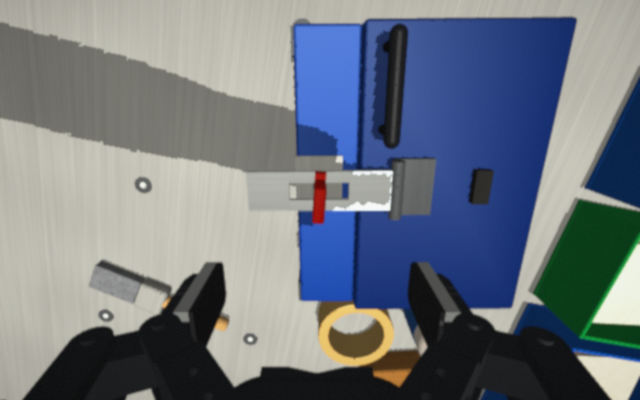

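The wrist view shows the red plate across the slot at (320,197), the hasp at (247–395, 190) and the handle at (397,85). The measurements agree with the chest frame to about 1 mm, so I'll go down and grip.

Run:
```python
from h import *
go(ch(-94.3,.8,156),YAW+np.pi/2-.045)
```

```text
delta [0.013 0.006 0.349] yaw 0.05 toolx 1.769
```

Emit:
jog_arm --deltas '[{"delta_pos": [0.013, 0.006, 0.12], "yaw": 0.05, "fingers": 0.5}, {"delta_pos": [0.013, 0.006, 0.24], "yaw": 0.05, "fingers": 0.5}, {"delta_pos": [0.013, 0.006, 0.345], "yaw": 0.05, "fingers": 0.5}, {"delta_pos": [0.013, 0.006, 0.345], "yaw": 0.05, "fingers": 0.5}, {"delta_pos": [0.013, 0.006, 0.345], "yaw": 0.05, "fingers": 0}, {"delta_pos": [0.013, 0.006, 0.345], "yaw": 0.05, "fingers": 0}, {"delta_pos": [0.013, 0.006, 0.345], "yaw": 0.05, "fingers": 0}, {"delta_pos": [0.013, 0.006, 0.345], "yaw": 0.05, "fingers": 0}, {"delta_pos": [0.013, 0.006, 0.345], "yaw": 0.05, "fingers": 0}, {"delta_pos": [0.013, 0.006, 0.345], "yaw": 0.05, "fingers": 0}]'

```text
clock: 2.75
eef_pos: [0.5068, -0.0268, 0.1603]
tool_rot: [0.648, 0.761, -0.0, 0.001]
ft_force: [-3.8, -3.8, 5.2]
grip_width: 0.0082
grasp_force: 60.2
```

Run:
```python
from h import *
o=obs();print(tochest(o['eef_pos']))
```

```text
{'clock': 2.75, 'joint_pos': [-0.051, 0.296, -0.11, 1.163, -0.002, 1.36], 'eef_pos': [0.507, -0.027, 0.16], 'tool_rot': [0.648, 0.761, -0.0, 0.001], 'ft_force': [-3.82, -3.818, 5.167], 'ft_torque': [-0.644, 0.94, -0.019], 'grasp_force': 60.176, 'grip_width': 0.008}
[-93.51237122   1.09092004 160.25114485]
```

Emit:
jog_arm --deltas '[{"delta_pos": [0, 0, 0], "yaw": -0.15, "fingers": 0}, {"delta_pos": [0, 0, 0], "yaw": -0.3, "fingers": 0}, {"delta_pos": [0, 0, 0], "yaw": -0.45, "fingers": 0}, {"delta_pos": [0, 0, 0], "yaw": -0.6, "fingers": 0}, {"delta_pos": [0, 0, 0], "yaw": -0.7, "fingers": 0}, {"delta_pos": [0, 0, 0], "yaw": -0.8, "fingers": 0}, {"delta_pos": [0, 0, 0], "yaw": -0.8, "fingers": 0}]'

```text
clock: 3.45
eef_pos: [0.5063, -0.027, 0.1602]
tool_rot: [0.381, 0.925, -0.001, 0.001]
ft_force: [-4.5, -4.2, 5.8]
grip_width: 0.0082
grasp_force: 60.3
```

Run:
```python
from h import *
o=obs();go(o['eef_pos'],YAW+np.pi/2-.045)
```

```text
{'clock': 3.45, 'joint_pos': [-0.051, 0.296, -0.11, 1.164, -0.003, 0.73], 'eef_pos': [0.506, -0.027, 0.16], 'tool_rot': [0.381, 0.925, -0.001, 0.001], 'ft_force': [-4.48, -4.247, 5.777], 'ft_torque': [-0.712, 1.251, 0.057], 'grasp_force': 60.335, 'grip_width': 0.008}
delta [0. 0. 0.] yaw 0.803 toolx 2.36
```

Torque is 0.057 N m, which is friction only, so this way is free. I'll carry on.

Emit:
jog_arm --deltas '[{"delta_pos": [0, 0, 0], "yaw": -0.17, "fingers": 0}, {"delta_pos": [0, 0, 0], "yaw": -0.34, "fingers": 0}, {"delta_pos": [0, 0, 0], "yaw": -0.5, "fingers": 0}, {"delta_pos": [0, 0, 0], "yaw": -0.67, "fingers": 0}, {"delta_pos": [0, 0, 0], "yaw": -0.84, "fingers": 0}, {"delta_pos": [0, 0, 0], "yaw": -1, "fingers": 0}, {"delta_pos": [0, 0, 0], "yaw": -1, "fingers": 0}]'

```text
clock: 4.15
eef_pos: [0.506, -0.0276, 0.1603]
tool_rot: [-0.002, 1.0, -0.002, 0.0]
ft_force: [-5.9, -5.8, 6.9]
grip_width: 0.0074
grasp_force: 60.4
```

Emit:
jog_arm --deltas '[{"delta_pos": [0, 0, 0], "yaw": -0.12, "fingers": 0}, {"delta_pos": [0, 0, 0], "yaw": -0.22, "fingers": 0}, {"delta_pos": [0, 0, 0], "yaw": -0.28, "fingers": 0}, {"delta_pos": [0, 0, 0], "yaw": -0.28, "fingers": 0}]'

```text
clock: 4.55
eef_pos: [0.506, -0.0278, 0.1602]
tool_rot: [-0.11, 0.994, -0.002, -0.0]
ft_force: [-6.3, -5.9, 6.0]
grip_width: 0.008
grasp_force: 60.7
```

Run:
```python
from h import *
o=obs();go(ch(-94,0.8,160),YAW+np.pi)
```

```text
{'clock': 4.55, 'joint_pos': [-0.052, 0.296, -0.11, 1.164, -0.004, -0.273], 'eef_pos': [0.506, -0.028, 0.16], 'tool_rot': [-0.11, 0.994, -0.002, -0.0], 'ft_force': [-6.343, -5.942, 5.953], 'ft_torque': [-1.066, 1.391, -0.52], 'grasp_force': 60.718, 'grip_width': 0.008}
delta [-0.002  0.002  0.001] yaw 0.022 toolx -2.92
```

Emit:
jog_arm --deltas '[{"delta_pos": [0, 0, 0], "yaw": 0.02, "fingers": 0.3}, {"delta_pos": [0, 0, 0], "yaw": 0.02, "fingers": 0.3}, {"delta_pos": [0, 0, 0], "yaw": 0.02, "fingers": 0.3}, {"delta_pos": [0, 0, -0.08], "yaw": 0.02, "fingers": 0.3}, {"delta_pos": [0, 0, -0.16], "yaw": 0.02, "fingers": 0.3}, {"delta_pos": [0.08, 0, -0.16], "yaw": 0.02, "fingers": 0.7}, {"delta_pos": [0.143, 0, -0.16], "yaw": 0.02, "fingers": 0.7}, {"delta_pos": [0.143, 0, -0.16], "yaw": 0.02, "fingers": 0.7}, {"delta_pos": [0.143, 0, -0.16], "yaw": 0.02, "fingers": 0.7}]'

```text
clock: 5.45
eef_pos: [0.4657, -0.0348, 0.2063]
tool_rot: [-0.104, 0.995, -0.0, 0.001]
ft_force: [-0.6, 0.0, -0.0]
grip_width: 0.0594
grasp_force: 0.0
```

Run:
```python
from h import *
o=obs();print(tochest(o['eef_pos']));go(ch(-137,0.7,130),YAW+np.pi)
c=cam('top');P=pts(c);im=c['image']
hsv=cv2.cvtColor(im,cv2.COLOR_RGB2HSV);H,S,V=[hsv[...,i].astype(int) for i in range(3)];C=tochest(P)
red=((H<8)|(H>172))&(S>120)&(V>60)&(np.abs(C[...,0]+95)<40)&(np.abs(C[...,1])<40)
p=C[red];print(len(p), len(p) and cv2.minAreaRect(p[:,:2].astype(np.float32)))
```

```text
{'clock': 5.45, 'joint_pos': [-0.075, 0.187, -0.129, 1.253, 0.0, -0.283], 'eef_pos': [0.466, -0.035, 0.206], 'tool_rot': [-0.104, 0.995, -0.0, 0.001], 'ft_force': [-0.611, 0.039, -0.029], 'ft_torque': [-0.018, -0.02, 0.103], 'grasp_force': 0.0, 'grip_width': 0.059}
[-135.43576663    1.5262077   206.28767526]
delta [ 0.006 -0.003  0.254] yaw 0.005 toolx -2.933
0 0
```

Emit:
jog_arm --deltas '[{"delta_pos": [0.006, -0.003, 0.13], "yaw": 0.005, "fingers": 0.7}, {"delta_pos": [0.006, -0.003, 0.25], "yaw": 0.005, "fingers": 0.7}, {"delta_pos": [0.006, -0.003, 0.25], "yaw": 0.005, "fingers": 0.7}, {"delta_pos": [0.006, -0.003, 0.25], "yaw": 0.005, "fingers": 0.2}, {"delta_pos": [0.006, -0.003, 0.25], "yaw": 0.005, "fingers": 0.2}, {"delta_pos": [0.006, -0.003, 0.25], "yaw": 0.005, "fingers": 0.2}, {"delta_pos": [0.006, -0.003, 0.25], "yaw": 0.005, "fingers": 0.2}]'

```text
clock: 6.2
eef_pos: [0.4652, -0.0365, 0.1327]
tool_rot: [-0.102, 0.995, -0.001, 0.002]
ft_force: [0.0, -0.8, 3.7]
grip_width: 0.0323
grasp_force: 59.9
```

Run:
```python
from h import *
o=obs();print(tochest(o['eef_pos']))
# arc deltas: tool x=-chest x, z=down
for t in np.arange(.2,3.11,.2):
    x=-30-107.5*np.cos(t);z=144.5+107.5*np.sin(t)
    print(round(t,2),np.round([-(x+137.5)/300,-(z-144.5)/300],3))
```

```text
{'clock': 6.2, 'joint_pos': [-0.078, 0.242, -0.262, 1.062, -0.0, -0.282], 'eef_pos': [0.465, -0.036, 0.133], 'tool_rot': [-0.102, 0.995, -0.001, 0.002], 'ft_force': [0.005, -0.832, 3.683], 'ft_torque': [-0.164, -0.113, 0.029], 'grasp_force': 59.855, 'grip_width': 0.032}
[-1.36177632e+02  4.72332337e-03  1.32656840e+02]
0.2 [-0.007 -0.071]
0.4 [-0.028 -0.14 ]
0.6 [-0.063 -0.202]
0.8 [-0.109 -0.257]
1.0 [-0.165 -0.302]
1.2 [-0.228 -0.334]
1.4 [-0.297 -0.353]
1.6 [-0.369 -0.358]
1.8 [-0.44  -0.349]
2.0 [-0.507 -0.326]
2.2 [-0.569 -0.29 ]
2.4 [-0.623 -0.242]
2.6 [-0.665 -0.185]
2.8 [-0.696 -0.12 ]
3.0 [-0.713 -0.051]
```

Emit:
jog_arm --deltas '[{"delta_pos": [-0.002, 0, -0.035], "yaw": 0, "fingers": 0.2}, {"delta_pos": [-0.007, 0, -0.071], "yaw": 0, "fingers": 0.2}, {"delta_pos": [-0.016, 0, -0.106], "yaw": 0, "fingers": 0.2}, {"delta_pos": [-0.028, 0, -0.14], "yaw": 0, "fingers": 0.2}, {"delta_pos": [-0.028, 0, -0.14], "yaw": 0, "fingers": 0.2}]'

```text
clock: 6.7
eef_pos: [0.4745, -0.0345, 0.1742]
tool_rot: [-0.102, 0.995, -0.0, 0.003]
ft_force: [7.8, -1.2, -7.7]
grip_width: 0.0322
grasp_force: 60.8
```

Run:
```python
from h import *
o=obs();print(tochest(o['eef_pos']))
c=cam('scene');cv2.imwrite('pics/s1.png',cv2.resize(c['image'][130:300,220:440,::-1],None,fx=3,fy=3))
```

```text
{'clock': 6.7, 'joint_pos': [-0.073, 0.223, -0.171, 1.172, 0.0, -0.277], 'eef_pos': [0.475, -0.034, 0.174], 'tool_rot': [-0.102, 0.995, -0.0, 0.003], 'ft_force': [7.842, -1.154, -7.711], 'ft_torque': [-0.105, -1.14, -0.034], 'grasp_force': 60.759, 'grip_width': 0.032}
[-1.26673812e+02  7.90948795e-02  1.74205055e+02]
```

View pics/s1.png

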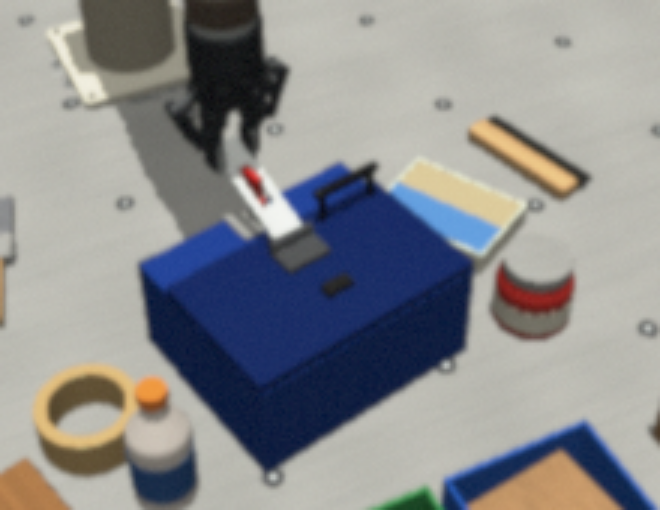

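The crop shows the hasp tilted up off the red plate (255,185) and the lid shut. I'll continue the arc.

Emit:
jog_arm --deltas '[{"delta_pos": [-0.035, 0, -0.062], "yaw": 0, "fingers": 0.2}, {"delta_pos": [-0.081, 0, -0.117], "yaw": 0, "fingers": 0.2}, {"delta_pos": [-0.137, 0, -0.162], "yaw": 0, "fingers": 0.2}, {"delta_pos": [-0.2, 0, -0.194], "yaw": 0, "fingers": 0.2}, {"delta_pos": [-0.269, 0, -0.213], "yaw": 0, "fingers": 0.2}, {"delta_pos": [-0.341, 0, -0.218], "yaw": 0, "fingers": 0.2}, {"delta_pos": [-0.412, 0, -0.209], "yaw": 0, "fingers": 0.2}, {"delta_pos": [-0.479, 0, -0.186], "yaw": 0, "fingers": 0.2}, {"delta_pos": [-0.541, 0, -0.15], "yaw": 0, "fingers": 0.2}, {"delta_pos": [-0.541, 0, -0.15], "yaw": 0, "fingers": 0.2}]'

```text
clock: 7.75
eef_pos: [0.6312, -0.001, 0.216]
tool_rot: [-0.102, 0.995, 0.0, -0.001]
ft_force: [0.2, -0.8, 0.2]
grip_width: 0.0173
grasp_force: 0.0
```

Run:
```python
from h import *
o=obs();print(tochest(o['eef_pos']))
c=cam('scene');cv2.imwrite('pics/s2.png',cv2.resize(c['image'][100:300,200:440,::-1],None,fx=3,fy=3))
```

```text
{'clock': 7.75, 'joint_pos': [-0.002, 0.517, 0.372, 1.428, 0.001, -0.207], 'eef_pos': [0.631, -0.001, 0.216], 'tool_rot': [-0.102, 0.995, 0.0, -0.001], 'ft_force': [0.191, -0.793, 0.185], 'ft_torque': [0.006, -0.014, 0.02], 'grasp_force': 0.0, 'grip_width': 0.017}
[ 33.56224375   1.15144174 215.96168264]
```

View pics/s2.png

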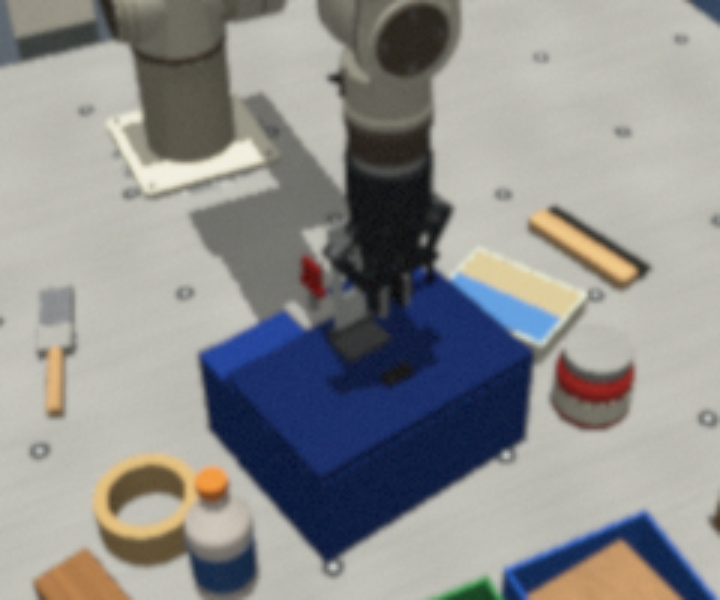

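The grip slipped and the hasp now stands part-way up at about (345,280) in the crop. I'll measure its angle.

Run:
```python
from h import *
for n in('scene','top'):
    c=cam(n);P=pts(c);C=tochest(P);im=c['image'].astype(int)
    S=im.max(-1)-im.min(-1)
    m=(np.abs(C[...,1])<19)&(C[...,0]>-160)&(C[...,0]<30)&(C[...,2]>150)&(C[...,2]<275)&(S<40)
    p=C[m];print(n,len(p))
    for a in range(-160,30,10):
        q=p[(p[:,0]>=a)&(p[:,0]<a+10)]
        if len(q):print(a,len(q),np.round(np.percentile(q[:,2],[0,50,100])),np.round(q[:,1].mean()),im[m][(p[:,0]>=a)&(p[:,0]<a+10)].mean(0).round())
```

```text
scene 244
-110 1 [152. 152. 152.] -3.0 [95. 59. 56.]
-80 7 [152. 170. 181.] 3.0 [99. 72. 71.]
-50 1 [269. 269. 269.] -13.0 [138. 139. 135.]
-40 83 [154. 227. 273.] -5.0 [96. 98. 96.]
-30 115 [150. 170. 223.] -2.0 [90. 92. 90.]
10 1 [275. 275. 275.] -19.0 [54. 57. 56.]
20 36 [216. 251. 272.] 6.0 [21. 23. 25.]
top 0
```

Emit:
jog_arm --deltas '[{"delta_pos": [0, 0, -0.14], "yaw": 0, "fingers": 0}, {"delta_pos": [0, 0, -0.28], "yaw": 0, "fingers": 0}, {"delta_pos": [0, 0, -0.29], "yaw": 0, "fingers": 0}, {"delta_pos": [0.13, 0, -0.29], "yaw": 0, "fingers": 0}, {"delta_pos": [0.27, 0, -0.29], "yaw": 0, "fingers": 0}, {"delta_pos": [0.395, 0, -0.29], "yaw": 0, "fingers": 0}, {"delta_pos": [0.395, 0, -0.29], "yaw": 0, "fingers": 0}, {"delta_pos": [0.395, 0, -0.14], "yaw": 0, "fingers": 0}, {"delta_pos": [0.395, 0, 0], "yaw": 0, "fingers": 0}, {"delta_pos": [0.395, 0, 0], "yaw": 0, "fingers": 0}]'

```text
clock: 8.9
eef_pos: [0.5095, -0.0255, 0.2126]
tool_rot: [-0.102, 0.995, 0.001, -0.006]
ft_force: [0.0, 1.4, -0.6]
grip_width: 0.0
grasp_force: 0.0
```

Run:
```python
from h import *
o=obs();p=tochest(o['eef_pos']);print(p)
c=cam('scene');cv2.imwrite('pics/s3.png',cv2.resize(c['image'][100:300,200:440,::-1],None,fx=3,fy=3))
for t in np.arange(1.5,3.11,.2):
    x=-30-85*np.cos(t)-2.5*np.sin(t)-11;z=144.5+85*np.sin(t)-2.5*np.cos(t)
    print(round(t,2),np.round([-(x-p[0])/300,-(z-p[2])/300],3))
```

```text
{'clock': 8.9, 'joint_pos': [-0.05, 0.279, 0.007, 1.311, 0.0, -0.254], 'eef_pos': [0.509, -0.025, 0.213], 'tool_rot': [-0.102, 0.995, 0.001, -0.006], 'ft_force': [0.018, 1.434, -0.576], 'ft_torque': [-0.005, 0.062, 0.061], 'grasp_force': 0.0, 'grip_width': 0.0}
[-90.61398736   1.83850144 212.56811001]
1.5 [-0.137 -0.055]
1.7 [-0.194 -0.055]
1.9 [-0.249 -0.044]
2.1 [-0.301 -0.022]
2.3 [-0.348  0.01 ]
2.5 [-0.387  0.051]
2.7 [-0.418  0.098]
2.9 [-0.438  0.151]
3.1 [-0.448  0.207]
```

View pics/s3.png

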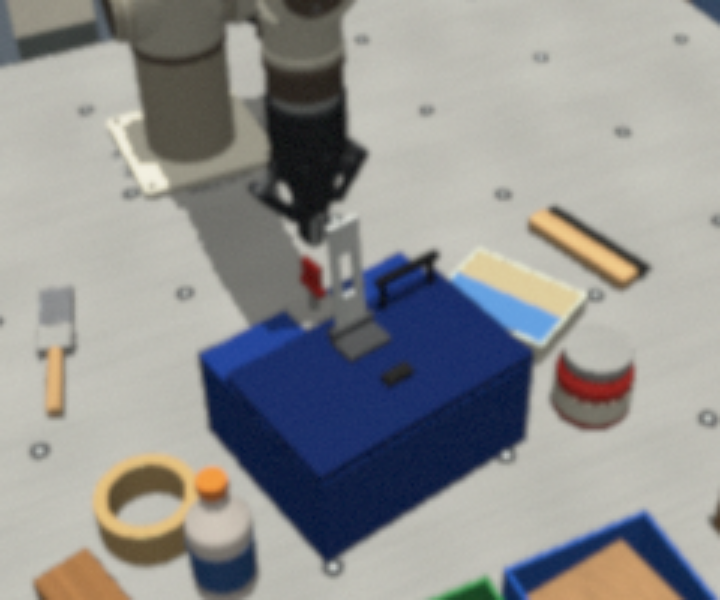

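The crop shows the hasp upright at (345,270), the closed fingers in front of it at (312,230), and the lid shut. Next I'll push it back along the arc.

Emit:
jog_arm --deltas '[{"delta_pos": [-0.08, 0.004, -0.04], "yaw": 0, "fingers": 0}, {"delta_pos": [-0.13, 0.004, -0.045], "yaw": 0, "fingers": 0}, {"delta_pos": [-0.194, 0.004, -0.045], "yaw": 0, "fingers": 0}, {"delta_pos": [-0.249, 0.004, -0.034], "yaw": 0, "fingers": 0}, {"delta_pos": [-0.301, 0.004, -0.012], "yaw": 0, "fingers": 0}, {"delta_pos": [-0.348, 0.004, 0.02], "yaw": 0, "fingers": 0}, {"delta_pos": [-0.387, 0.004, 0.06], "yaw": 0, "fingers": 0}, {"delta_pos": [-0.418, 0.004, 0.108], "yaw": 0, "fingers": 0}, {"delta_pos": [-0.438, 0.004, 0.16], "yaw": 0, "fingers": 0}, {"delta_pos": [-0.448, 0.004, 0.21], "yaw": 0, "fingers": 0}, {"delta_pos": [-0.448, 0.004, 0.22], "yaw": 0, "fingers": 0}, {"delta_pos": [-0.448, 0.004, 0.22], "yaw": 0, "fingers": 0}]'

```text
clock: 10.15
eef_pos: [0.6449, 0.0022, 0.1504]
tool_rot: [-0.102, 0.995, -0.0, -0.002]
ft_force: [0.2, -0.9, -1.6]
grip_width: -0.0
grasp_force: 1.0
```

Run:
```python
from h import *
o=obs();p=tochest(o['eef_pos']);print(p)
```

```text
{'clock': 10.15, 'joint_pos': [0.004, 0.573, 0.295, 1.295, -0.001, -0.2], 'eef_pos': [0.645, 0.002, 0.15], 'tool_rot': [-0.102, 0.995, -0.0, -0.002], 'ft_force': [0.181, -0.921, -1.607], 'ft_torque': [-0.411, -0.034, 0.02], 'grasp_force': 0.963, 'grip_width': -0.0}
[ 47.54855686   1.52221651 150.39825334]
```

Emit:
jog_arm --deltas '[{"delta_pos": [0, 0, 0.008], "yaw": 0, "fingers": 0}, {"delta_pos": [0, 0, 0.008], "yaw": 0, "fingers": 0}, {"delta_pos": [0, 0, -0.15], "yaw": 0, "fingers": 0}, {"delta_pos": [0, 0, -0.3], "yaw": 0.1, "fingers": 0.5}, {"delta_pos": [0.1, 0.09, -0.36], "yaw": 0.28, "fingers": 0.7}, {"delta_pos": [0.2, 0.18, -0.36], "yaw": 0.46, "fingers": 0.7}, {"delta_pos": [0.3, 0.26, -0.36], "yaw": 0.64, "fingers": 0.7}, {"delta_pos": [0.3, 0.26, -0.36], "yaw": 0.82, "fingers": 0.7}, {"delta_pos": [0.3, 0.26, -0.36], "yaw": 1, "fingers": 0.7}, {"delta_pos": [0.3, 0.26, -0.36], "yaw": 1, "fingers": 0.7}]'

```text
clock: 11.15
eef_pos: [0.5416, 0.0617, 0.261]
tool_rot: [0.286, 0.958, 0.001, 0.001]
ft_force: [0.8, 0.2, -0.3]
grip_width: 0.0601
grasp_force: 0.0
```

Emit:
jog_arm --deltas '[{"delta_pos": [0, 0, 0], "yaw": 0.18, "fingers": 0.7}, {"delta_pos": [0, 0, 0], "yaw": 0.36, "fingers": 0.7}, {"delta_pos": [0, 0, 0], "yaw": 0.54, "fingers": 0.7}, {"delta_pos": [0, 0, 0], "yaw": 0.72, "fingers": 0.7}, {"delta_pos": [0, 0, 0], "yaw": 0.9, "fingers": 0.7}, {"delta_pos": [0, 0, 0], "yaw": 1, "fingers": 0.7}, {"delta_pos": [0, 0, 0], "yaw": 1, "fingers": 0.7}]'

```text
clock: 11.85
eef_pos: [0.5422, 0.0611, 0.2601]
tool_rot: [0.63, 0.776, 0.0, -0.0]
ft_force: [0.3, -0.4, 0.3]
grip_width: 0.0601
grasp_force: 0.0
```

Run:
```python
from h import *
o=obs();p=tochest(o['eef_pos']);print(p)
c=cam('wrist');save(c,'w1.png');C=tochest(pts(c));im=c['image'].astype(int);S=im.max(-1)-im.min(-1)
h=(im.max(-1)<60)&(C[...,2]>162)&(C[...,2]<185)&(np.abs(C[...,0]+42)<25)&(np.abs(C[...,1]-80)<50)
q=C[h];print('handle',len(q),cv2.minAreaRect(q[:,:2].astype(np.float32)),np.percentile(q[:,2],[5,50,95]))
go(ch(-42,80,152),YAW+np.pi/2)
c=cam('scene');C=tochest(pts(c));im=c['image'].astype(int);S=im.max(-1)-im.min(-1)
h=(S<45)&(im.max(-1)>100)&(np.abs(C[...,1])<17)&(C[...,0]>-10)&(C[...,0]<110)&(C[...,2]>138)
q=C[h];print(len(q),q.min(0),q.max(0),np.polyfit(q[:,0],q[:,2],1))
l=(np.abs(C[...,1]+80)<40)&(C[...,0]>-50)&(C[...,0]<90)&(C[...,2]>110)&(C[...,2]<170);print('lid z',np.polyfit(C[l][:,0],C[l][:,2],1))
```

```text
{'clock': 11.85, 'joint_pos': [0.112, 0.322, 0.191, 1.438, 0.001, 1.476], 'eef_pos': [0.542, 0.061, 0.26], 'tool_rot': [0.63, 0.776, 0.0, -0.0], 'ft_force': [0.34, -0.363, 0.348], 'ft_torque': [0.007, 0.05, 0.008], 'grasp_force': 0.0, 'grip_width': 0.06}
[-41.09055377  79.95920044 260.13404575]
handle 1458 ((-39.77968978881836, 82.33985900878906), (11.813761711120605, 79.16893768310547), 0.7376697659492493) [172.75168269 175.68732489 177.17171493]
delta [ 0.    -0.003  0.36 ] yaw 0.005 toolx 1.779
275 [ -9.50599524 -16.95718538 138.10838534] [ 97.98065412  16.8965348  161.94285257] [8.56075399e-02 1.50136586e+02]
lid z [-2.14307732e-02  1.33187703e+02]
```

View pics/w1.png

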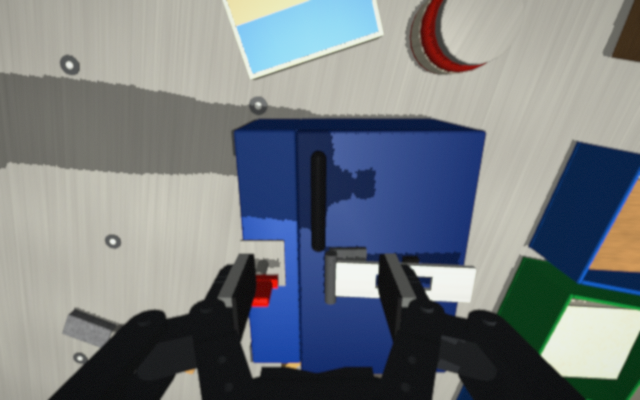

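The wrist view shows the hasp lying flat back on the lid at (335–475, 280), about 3.05 rad, and the handle bar at (318,200). Now I'll grip the handle.

Emit:
jog_arm --deltas '[{"delta_pos": [0, 0, 0.13], "yaw": 0, "fingers": 0.7}, {"delta_pos": [0, 0, 0.26], "yaw": 0, "fingers": 0.7}, {"delta_pos": [0, 0, 0.365], "yaw": 0, "fingers": 0.7}, {"delta_pos": [0, 0, 0.365], "yaw": 0, "fingers": 0.7}, {"delta_pos": [0, 0, 0.365], "yaw": 0, "fingers": 0}, {"delta_pos": [0, 0, 0.365], "yaw": 0, "fingers": 0}, {"delta_pos": [0, 0, 0.365], "yaw": 0, "fingers": 0}, {"delta_pos": [0, 0, 0.365], "yaw": 0, "fingers": 0}, {"delta_pos": [0, 0, 0.365], "yaw": 0, "fingers": 0}]'

```text
clock: 12.85
eef_pos: [0.5433, 0.061, 0.152]
tool_rot: [0.631, 0.776, 0.001, 0.001]
ft_force: [1.3, -0.2, 3.4]
grip_width: 0.0101
grasp_force: 58.4
```

Run:
```python
from h import *
o=obs();p=tochest(o['eef_pos']);print(p);go(o['eef_pos'],YAW+np.pi/2)
# tool x = chest y, tool y = chest x, tool z down
for t in np.arange(.1,1.31,.1):
    x=-142*np.cos(t)+47*np.sin(t);z=142*np.sin(t)+47*np.cos(t)
    print(round(t,2),np.round([(x+142)/300,-(z-47)/300],3))
```

```text
{'clock': 12.85, 'joint_pos': [0.112, 0.375, -0.019, 1.173, -0.0, 1.478], 'eef_pos': [0.543, 0.061, 0.152], 'tool_rot': [0.631, 0.776, 0.001, 0.001], 'ft_force': [1.327, -0.17, 3.429], 'ft_torque': [0.029, -0.218, 0.018], 'grasp_force': 58.419, 'grip_width': 0.01}
[-40.00004983  79.69865336 152.01297592]
delta [0. 0. 0.] yaw 0.001 toolx 1.775
0.1 [ 0.018 -0.046]
0.2 [ 0.041 -0.091]
0.3 [ 0.067 -0.133]
0.4 [ 0.098 -0.172]
0.5 [ 0.133 -0.208]
0.6 [ 0.171 -0.24 ]
0.7 [ 0.212 -0.268]
0.8 [ 0.256 -0.292]
0.9 [ 0.302 -0.311]
1.0 [ 0.349 -0.326]
1.1 [ 0.398 -0.336]
1.2 [ 0.448 -0.341]
1.3 [ 0.498 -0.341]
```

Emit:
jog_arm --deltas '[{"delta_pos": [0, 0.018, -0.046], "yaw": 0, "fingers": 0}, {"delta_pos": [0, 0.041, -0.091], "yaw": 0, "fingers": 0}, {"delta_pos": [0, 0.067, -0.133], "yaw": 0, "fingers": 0}, {"delta_pos": [0, 0.098, -0.172], "yaw": 0, "fingers": 0}, {"delta_pos": [0, 0.133, -0.208], "yaw": 0, "fingers": 0}, {"delta_pos": [0, 0.171, -0.24], "yaw": 0, "fingers": 0}, {"delta_pos": [0, 0.171, -0.24], "yaw": 0, "fingers": 0}]'

```text
clock: 13.55
eef_pos: [0.5884, 0.0705, 0.221]
tool_rot: [0.631, 0.775, -0.004, -0.004]
ft_force: [-8.7, -2.9, 2.0]
grip_width: 0.0096
grasp_force: 60.0
```

Run:
```python
from h import *
o=obs();p=tochest(o['eef_pos']);print(p)
```

```text
{'clock': 13.55, 'joint_pos': [0.12, 0.44, 0.263, 1.405, -0.001, 1.486], 'eef_pos': [0.588, 0.071, 0.221], 'tool_rot': [0.631, 0.775, -0.004, -0.004], 'ft_force': [-8.727, -2.882, 2.003], 'ft_torque': [-0.431, 1.939, 0.024], 'grasp_force': 60.025, 'grip_width': 0.01}
[  6.05910821  79.86119302 221.01559673]
```

Still gripped and the forces are small, so I'll continue to just past 1.3 rad.

Emit:
jog_arm --deltas '[{"delta_pos": [0, 0.041, -0.028], "yaw": 0, "fingers": 0}, {"delta_pos": [0, 0.085, -0.052], "yaw": 0, "fingers": 0}, {"delta_pos": [0, 0.131, -0.071], "yaw": 0, "fingers": 0}, {"delta_pos": [0, 0.178, -0.086], "yaw": 0, "fingers": 0}, {"delta_pos": [0, 0.227, -0.096], "yaw": 0, "fingers": 0}, {"delta_pos": [0, 0.277, -0.101], "yaw": 0, "fingers": 0}, {"delta_pos": [0, 0.32, -0.101], "yaw": 0, "fingers": 0}, {"delta_pos": [0, 0.32, -0.101], "yaw": 0, "fingers": 0}, {"delta_pos": [0, 0.32, -0.101], "yaw": 0, "fingers": 0}]'

```text
clock: 14.45
eef_pos: [0.6865, 0.0911, 0.256]
tool_rot: [0.631, 0.776, 0.002, 0.001]
ft_force: [-1.4, -0.5, 10.3]
grip_width: 0.0097
grasp_force: 63.5
```

Run:
```python
from h import *
o=obs();p=tochest(o['eef_pos']);print(p)
c=cam('scene');cv2.imwrite('pics/s4.png',cv2.resize(c['image'][100:300,200:440,::-1],None,fx=3,fy=3))
```

```text
{'clock': 14.45, 'joint_pos': [0.132, 0.655, 0.709, 1.621, 0.0, 1.498], 'eef_pos': [0.687, 0.091, 0.256], 'tool_rot': [0.631, 0.776, 0.002, 0.001], 'ft_force': [-1.419, -0.545, 10.341], 'ft_torque': [-0.041, 0.783, -0.012], 'grasp_force': 63.473, 'grip_width': 0.01}
[106.35411722  80.08102259 256.02493363]
```

View pics/s4.png

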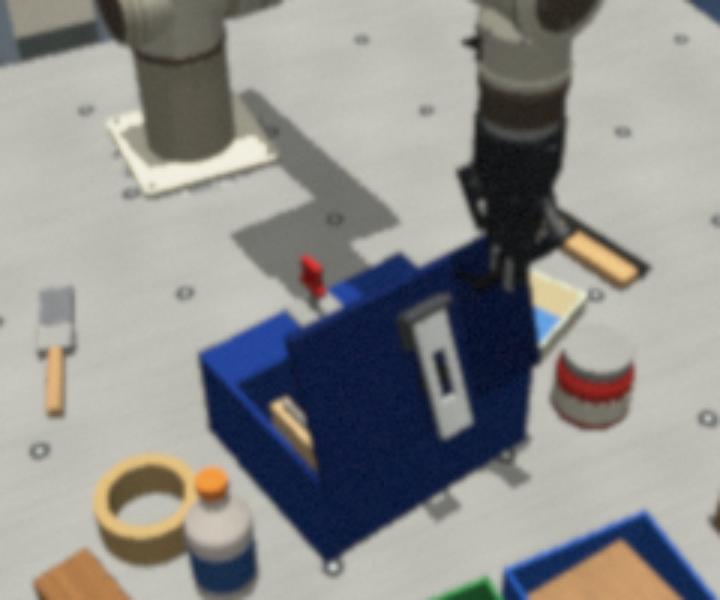

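The crop shows the lid wide open, with the hasp flat on its outer face at (440,370) and the fingers on the handle at (500,270). I'll open the fingers slightly and withdraw upward.

Emit:
jog_arm --deltas '[{"delta_pos": [0, 0, 0], "yaw": 0, "fingers": 0.28}, {"delta_pos": [0, 0, 0], "yaw": 0, "fingers": 0.28}, {"delta_pos": [0, 0, 0], "yaw": 0, "fingers": 0.28}, {"delta_pos": [0, 0, -0.06], "yaw": 0, "fingers": 0.28}, {"delta_pos": [0, 0, -0.12], "yaw": 0, "fingers": 0.28}, {"delta_pos": [0, 0, -0.18], "yaw": 0, "fingers": 0.28}, {"delta_pos": [0, 0, -0.22], "yaw": 0, "fingers": 0.28}, {"delta_pos": [0, 0, -0.22], "yaw": 0, "fingers": 0.28}, {"delta_pos": [0, 0, -0.22], "yaw": 0, "fingers": 0.28}]'

```text
clock: 15.4
eef_pos: [0.6863, 0.0908, 0.3178]
tool_rot: [0.631, 0.775, -0.0, -0.0]
ft_force: [-0.2, 1.3, -0.6]
grip_width: 0.0239
grasp_force: 0.0
```

Run:
```python
from h import *
o=obs();p=tochest(o['eef_pos']);print(p)
c=cam('scene');C=tochest(pts(c))
cv2.imwrite('pics/s5.png',cv2.resize(c['image'][100:300,200:440,::-1],None,fx=3,fy=3))
l=(C[...,1]<-40)&(C[...,1]>-120)&(C[...,0]>50)&(C[...,0]<110)&(C[...,2]>160)&(C[...,2]<285)
f=np.polyfit(C[l][:,2],C[l][:,0],1);print('lid angle',np.pi/2+np.arctan(f[0]))
```

```text
{'clock': 15.4, 'joint_pos': [0.131, 0.692, 0.935, 1.815, 0.0, 1.498], 'eef_pos': [0.686, 0.091, 0.318], 'tool_rot': [0.631, 0.775, -0.0, -0.0], 'ft_force': [-0.21, 1.312, -0.632], 'ft_torque': [-0.044, -0.022, -0.041], 'grasp_force': 0.0, 'grip_width': 0.024}
[106.07197627  79.81692447 317.77259729]
lid angle 1.2739986939068066
```

View pics/s5.png

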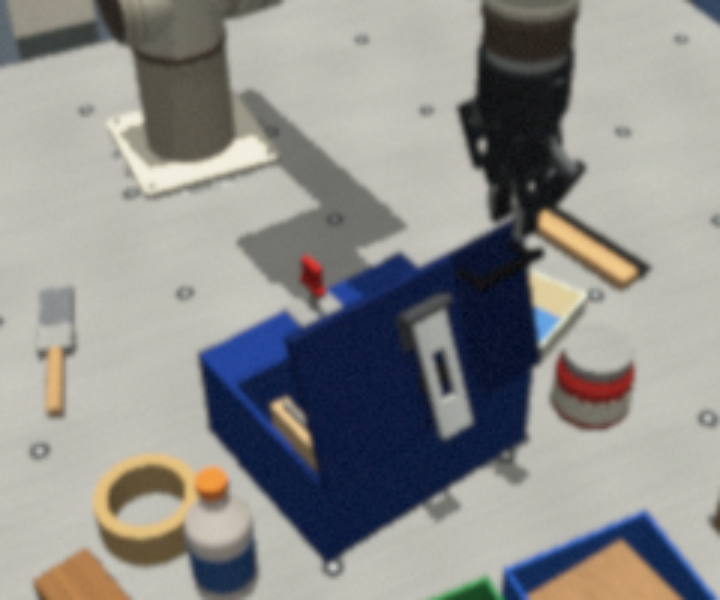

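The crop shows the gripper clear above the handle at (510,200), the lid standing open at about 1.27 rad, the hasp folded back and the bystanders unmoved. I'll hand it in.

```bash
python3 -c "
from h import *
print(bot.job_done())"
```

```text
the job is handed in; nothing more can be done
None
```

The chest is open and the job is handed in: the lid stands by itself at about 1.27 rad, the hasp is folded back on it (about 3.05 rad), and the robot is clear of everything, with nothing else on the table seen to move; the hand-in returned no verdict.

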